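# Bottom out a dip probe in a block heater well

## Task

Pull the temperature probe out of its stand and push it gently down the narrow well in the middle of the block heater's front row until its tip rests on the well's bottom, so that the stiff sliding stop collar, pushed up its shaft by the block's face, is left sitting on the face and marks the depth. Nobody knows how deep the well is: feel for the bottom rather than ramming it, then let go and leave the probe standing there. Leave the beaker, the jar and the loose cap where they are.

Things in the scene. Friction and masses are not known exactly. Their poses are not given: they have to be found in the camera images.
- probe_grip (a point): Centre of the handle of the cordless dip probe (175 mm long, about 0.13 kg, starting upright in the stand, tip down). Handle: grey square bar, 22 x 22 mm across, 56 mm tall; this point is half-way up it, 147 mm above the tip. x and y are normal to its flat faces, z runs up along the probe. A round black flange, 32 mm across, lies under the handle, its top 27 mm below this point.
- probe_tip (a point): Lower end of the probe's round steel shaft, on its axis. The shaft is 12 mm in diameter, its tip tapered to 7.6 mm over the last 4 mm. z runs up along the probe.
- heater: Block heater, fixed: white shell 100 (x) x 120 (y) mm, bare metal top face 90 mm above the worktop, round black knob on its -x side. Origin at the centre of its underside. Five wells: two of 27 mm in the back row, three in the front row (the knob's side), of which the middle one, 15 mm, is the narrow well; the others there are 21 mm.
- well_mouth (a point): Centre of the mouth of the narrow well, level with the block's top face; z up. The well is round, 15 mm in diameter with a 2 mm chamfer, vertical, blind; its depth is hidden and differs at every start, between 52 and 78 mm. Its bottom is a stiff rubber pad that yields 1 mm under 20 N and is damaged by more than 30 N.
- stand: Stand of the probe, fixed: grey round foot, 80 mm across, with a white block 34 x 34 mm on it. Origin at the centre of its underside.
- stand_mouth (a point): Centre of the mouth of the stand's socket, 40 mm above the worktop; z up. The socket is 14 mm in diameter and 30 mm deep.
- collar (a joint): Position of the dark steel stop collar on the probe's shaft, in m: its underside is 38 mm plus this value above the tip; at most 58 mm. Ring 25 mm across, 9 mm high. It is a stiff fit: it stays where it is left and needs about 7 N to slide, more than the probe weighs, so the probe does not sink of itself once the collar has met the block's face.
- collar_under (a point): Centre of the underside of the stop collar, on the probe's axis.
- beaker: Glass beaker with a spout, 59 x 64 mm, 67 mm tall, standing on the worktop. Origin at the centre of its underside. To be left alone.
- jar: Open glass jar, 48 mm across, 70 mm tall. Origin at the centre of its underside. To be left alone.
- cap: Loose white screw cap, 34 mm across, 15 mm high. Origin at the centre of its underside. To be left alone.
Things that resemble listed ones, but are neither listed nor needed, are in the scene too. Leave any red look-alike of the stand alone. Of the things that look like the part that bears probe_grip, the larger one is meant.

How it is judged (in metres and radians):
On the way, in this order (a step that is already met when the one before it is completed fails the run):
1. the probe is drawn out of its stand (z of probe_tip in the frame of stand_mouth above 0.005 m), for 0.1 s.
2. the probe's tip is on the bottom of the narrow well, with the collar on the block's face (distance between probe_tip and well_bottom below 0.0063 m and horizontal distance between probe_tip and well_mouth below 0.006 m and z of collar_under in the frame of well_mouth between -0.002 and 0.0025 m and angle between probe_tip's own z axis and vertical below 0.12 rad), for 0.1 s.
At the end, for the whole second after the job is handed in: The probe stands at rest, within 0.12 rad of upright, in the narrow well with its tip less than about 2 mm from the well's bottom, and the underside of the stop collar is within 2.5 mm of the block's face (all of step 2 and linear speed of probe below 0.01 m/s); the robot touches nothing.
It fails at once if the probe or its collar is pressed against the block or the bottom of the well with more than 30 N (contact force between probe and well_bottom above 30 N or contact force between probe and heater above 30 N).
It fails at once if the probe is tipped over (angle between probe_tip's own z axis and vertical above 0.9 rad).
It fails at once if the beaker, the jar or the cap is moved by more than 30 mm (distance of any of beaker, jar, cap from where it was at the start of the episode above 0.03 m).
It also fails if it takes over 51 s, if anything falls off the work surface, if the arm or the gripper's body presses on something with over 40 N, if the wrist force passes 120 N, or if a joint passes its speed limit or range.

## Robot

A 6-joint arm with a two-finger parallel gripper is mounted at the origin on a cart in front of the work surface, level with it; the furniture and walls round the work are solid. World frame = base frame: x ahead of the robot, y to its left, z up, the work surface at z = 0. Lengths are in m, angles in degrees, forces in N, time in s.
With the tool pointing down it reaches from about 0.275 to 0.85 m from the base axis. Payload 19 kg.
Tool frame: the origin (TCP) lies between the finger pads; the fingertips stand 17 mm ahead of it and the grasp point (between the pads) lies 2 mm behind it (tip_reach is the distance from the TCP to the fingertips, in m); y points along the fingers, x is the direction in which the jaws open and shut, and the axes are right-handed (so a half turn about y gives the same grasp; the last joint's range is limited). The gripper opens to 85 mm and grips with 20 to 120 N. Pads are 22 mm wide; open, the fingers measure 114 mm over their backs; the gripper's body (76 mm by 85 mm) begins 54 mm behind the grasp point. The pads swing forward as they close: fully open they stand 13 mm farther back than shut.
Start: joints at [-83.423, 8.623, 82.357, -0, 89.026, -7.678], TCP at [0.142, -0.557, 0.248] pointing down, gripper open.
Joint ranges: [-160.23, 160.23], [-39.13, 120.54], [6.94, 153.29], [-79.49, 259.48], [9.18, 160.14], [-161.06, 161.06]. Speed limits (degrees/s): [108.29, 108.29, 127.2, 172.46, 172.46, 172.46].

## Interface

Orientations are given as a 3x3 rotation matrix whose columns are the frame's x, y, z axes.
In Python, from rig import read_state, read_camera, calibration, hand_in, tip_reach gives the robot as it stands. The module is installed in compiled form; this text tells all that it offers.
- The arm moves only by the tool play_rows, never from a script. Its argument "targets" is a list of rows, each a list of 3 entries, a list of its own where there are three numbers: the opening, from 0 (shut) to 1 (fully open), then the shift along the tool's x, y, z as a fraction of full scale, then the turn, a rotation vector about the tool's x, y, z as a fraction of full scale. A call has exactly 10 rows; each row is the pose to reach, as a shift and turn from the pose commanded when the call began, along the tool's axes at that moment; what a row does not reach only later rows make up. Full scale, the value 1, is 10 cm for a shift and pi/2 rad for a turn. A row lasts 1/8 s, in which the tool goes at most 62.5 mm and 10.7 degrees, less where a joint would pass 70% of its speed; a pose out of reach is approached as far as the arm can. A call with a number of a shift or a turn outside -1 to 1 is refused whole. A call with a gripper value outside its range is refused whole. The fingers move at their own pace and stop on an object; "grip_force" is the grip in N (left out, the last holds). Time passes only in rows, so rows that repeat a pose let the fingers close, or fill a call up. It gives the time, the measured TCP pose, the force and the opening at its end, in the units of the state.
- read_state(): the state, without advancing time (a new reading comes with each control period).
- read_camera(name): name is "scene" or "top" or "wrist"; returns the picture (480x640x3 uint8, red, green, blue); there is no depth.
- calibration(name): a dict with "intrinsics" (3x3 intrinsics, pixels), "cam_to_world" (4x4, takes a point from camera to world coordinates). Camera axes: x right, y up, looking along -z (the intrinsics and any distortion apply to the point x, -y, -z); pixel columns grow to the right and rows downward; lengths in m; the calibration is good to about 2 mm. A picture is of the moment at which its call begins: read the wrist's pose just before it. calibration takes no time and is no camera call; for the wrist camera it gives the pose at the moment of the call.
- hand_in(): hands the job in, once; it reports no verdict.
The state is a dict: "time": time; "joints": joint angles; "joint_vel": joint speeds; "joint_torque": joint torques, N m; "ee_pos": TCP position; "tool_rot": TCP orientation; "wrist_force": force on the tool from outside, world axes, zero at the start; "moment": the same for the moment, N m; "grip_width": finger opening in m.
Only numpy, scipy, OpenCV 4.12 (cv2) and the standard library are available. Lean on these libraries where they do the work, as an engineer would, in place of code of your own. Each camera call takes 0.05 s, during which the arm holds its last target.

## Working session

There is one attempt and no reset: what is moved stays moved. The work goes in short steps, Python scripts to look and compute and a tool call to move; the robot and the scene stay as the last step left them, time stands still between calls to the robot, and variables do not carry over. Pictures are saved under pics/ and viewed, and the job is handed in when it is done.

Besides the shell and the picture viewer there is one more tool, called after "Emit:" as a command line: name --argument value ..., lists and objects as JSON in quotes. play_rows: Moves the arm, as the interface text tells. Its arguments: {"type":"object","properties":{"targets":{"type":"array"},"grip_force":{"type":"number"}},"required":["targets"]}

```bash
mkdir -p pics
cat > h.py <<'E'
import numpy as np,cv2
from rig import *
def snap(n,f):
    im=read_camera(n); cv2.imwrite('pics/'+f,im[:,:,::-1]); return im
def ray(n,u,v,C=None):
    C=C or calibration(n); K=np.array(C['intrinsics']); T=np.array(C['cam_to_world'])
    d=np.linalg.inv(K)@[u,v,1]; d=T[:3,:3]@[d[0],-d[1],-d[2]]; return T[:3,3],d
def onz(n,u,v,z,C=None):
    o,d=ray(n,u,v,C); return o+d*(z-o[2])/d[2]
def proj(n,p,C=None):
    C=C or calibration(n); K=np.array(C['intrinsics']); T=np.array(C['cam_to_world'])
    q=T[:3,:3].T@(np.array(p)-T[:3,3]); q=K@[q[0],-q[1],-q[2]]; return q[:2]/q[2]
def tri(a,b):
    (o1,d1),(o2,d2)=a,b
    d1=d1/np.linalg.norm(d1);d2=d2/np.linalg.norm(d2)
    t=np.linalg.lstsq(np.c_[d1,-d2],o2-o1,rcond=None)[0]
    p,q=o1+t[0]*d1,o2+t[1]*d2
    return (p+q)/2,np.linalg.norm(p-q)
E
python3 - <<'E'
from h import *
for n in ['scene','top','wrist']: snap(n,n+'0.png'); c=calibration(n); print(n,c.keys(),np.round(c['cam_to_world'],3).tolist(),np.round(c['intrinsics'],1).tolist())
s=read_state(); print(s); print(tip_reach() if callable(tip_reach) else tip_reach)
E
```

```text
scene dict_keys(['intrinsics', 'cam_to_world']) [[0.925, 0.15, -0.35, -0.056], [-0.381, 0.376, -0.845, -1.286], [0.005, 0.914, 0.405, 0.702], [0.0, 0.0, 0.0, 1.0]] [[550.2, 0.0, 322.4], [0.0, 550.2, 237.9], [0.0, 0.0, 1.0]]
top dict_keys(['intrinsics', 'cam_to_world']) [[0.014, 0.992, -0.127, 0.287], [-1.0, 0.016, 0.014, -0.076], [0.016, 0.127, 0.992, 1.411], [0.0, 0.0, 0.0, 1.0]] [[500.7, 0.0, 323.1], [0.0, 500.7, 236.2], [0.0, 0.0, 1.0]]
wrist dict_keys(['intrinsics', 'cam_to_world']) [[0.247, 0.924, 0.292, 0.216], [-0.969, 0.236, 0.073, -0.537], [-0.001, -0.301, 0.954, 0.374], [0.0, 0.0, 0.0, 1.0]] [[330.6, 0.0, 321.1], [0.0, 330.6, 236.2], [0.0, 0.0, 1.0]]
{'time': 0.15, 'joints': array([-8.34214274e+01,  8.64442723e+00,  8.23817901e+01,  3.91521704e-04,
        8.90227151e+01, -7.67633990e+00]), 'joint_vel': array([ 0.12914537,  0.04397735, -0.12219026, -0.0169598 , -0.04464894,
        0.04615297]), 'joint_torque': array([ 2.56147447e-03, -7.13380766e+01, -5.71044660e+01, -8.32913702e-05,
        7.06784645e-03,  3.83263955e-05]), 'ee_pos': array([ 0.14156484, -0.55715346,  0.24783774]), 'tool_rot': array([[ 2.46236238e-01, -9.10553672e-05,  9.69209836e-01],
       [-9.69209472e-01,  8.49191582e-04,  2.46236225e-01],
       [-8.45465964e-04, -9.99999635e-01,  1.20850016e-04]]), 'wrist_force': array([-0.60305987,  0.52348035,  0.29312493]), 'moment': array([ 0.0016445 ,  0.0661156 , -0.01217771]), 'grip_width': 0.08545056946204305}
0.017
```

View pics/scene0.png

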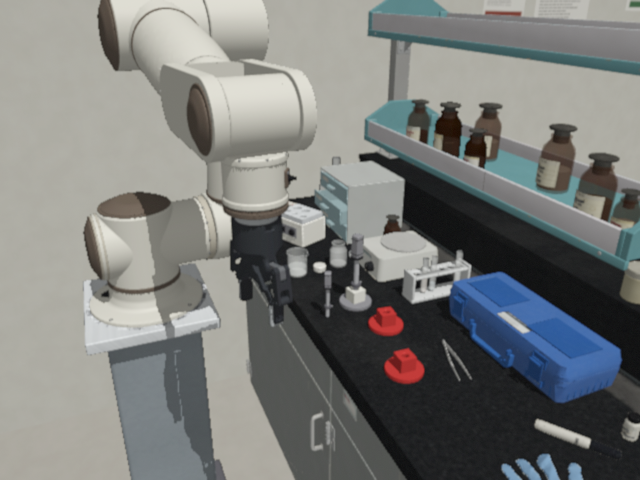

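View pics/top0.png

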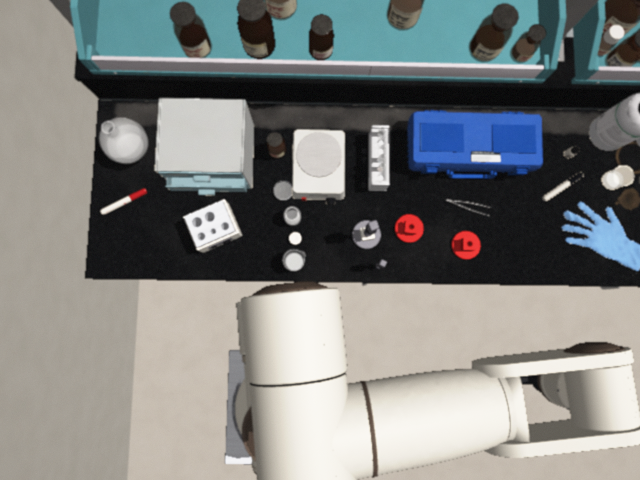

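View pics/wrist0.png

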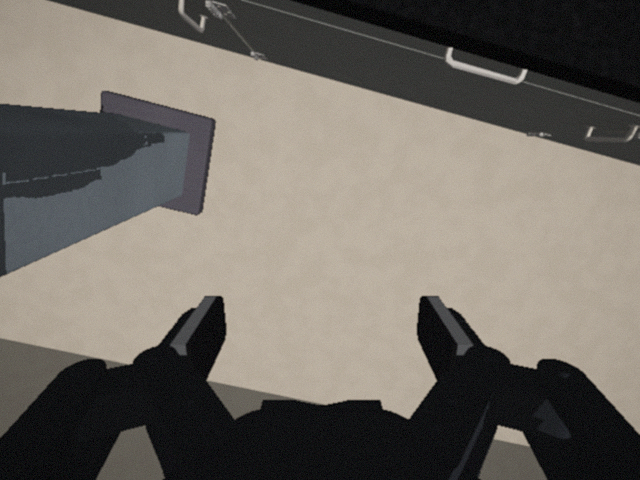

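Run:
```python
import cv2
a=cv2.imread('pics/scene0.png'); t=cv2.imread('pics/top0.png')
cv2.imwrite('pics/c1.png',cv2.resize(a[195:335,270:450],None,fx=4.4,fy=4.2,interpolation=2))
cv2.imwrite('pics/c2.png',cv2.resize(t[190:285,175:425],None,fx=3.2,fy=3.2,interpolation=2))
```

```text
(no output)
```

View pics/c1.png

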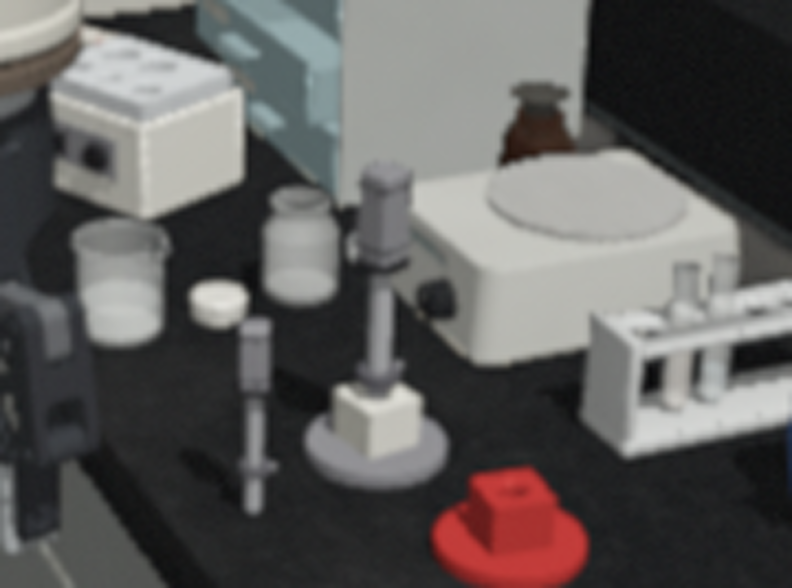

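View pics/c2.png

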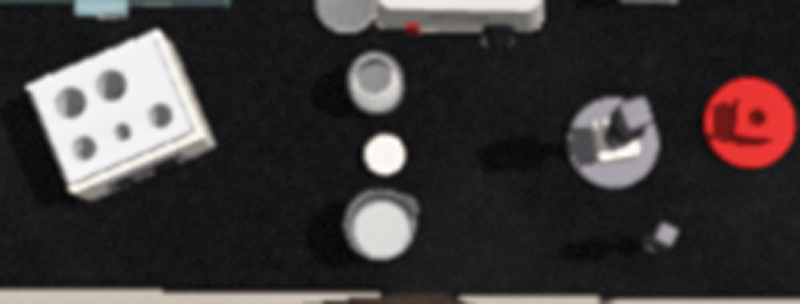

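Run:
```python
from h import *
t=cv2.imread('pics/top0.png'); a=cv2.imread('pics/scene0.png')
up=lambda u,x0,s: x0+(u+.5)/s-.5
for nm,(u,v),z in [('well',(122.5,131.5),.09),('L',(84,148),.09),('R',(160,115),.09),('B1',(70,102),.09),('B2',(111,85),.09),('cTL',(27,89),.09),('cTR',(158,30),.09),('cBR',(196,135),.09),('cBL',(72,188),.09),('foot',(614,142),.012),('handletop',(635,112),.185),('jar',(376,75),.07),('cap',(384,154),.015),('beaker',(379,228),.0),('small',(666,234),.1)]:
    p=onz('top',up(u,175,3.2),up(v,190,3.2),z); print(nm,np.round(p,4))
# handle top from both
ht=(371+.0,0)
u,v=up(635,175,3.2),up(112,190,3.2)
s=(270+385/4.4,195+170/4.2)
print(tri(ray('top',u,v),ray('scene',*s)))
```

```text
well [0.466  0.1974 0.09  ]
L [0.4517 0.2285 0.09  ]
R [0.4803 0.1669 0.09  ]
B1 [0.49   0.2419 0.09  ]
B2 [0.5049 0.2086 0.09  ]
cTL [0.5003 0.278  0.09  ]
cTR [0.5522 0.1714 0.09  ]
cBR [0.4641 0.1365 0.09  ]
cBL [0.4183 0.2369 0.09  ]
foot [ 0.4744 -0.2189  0.012 ]
handletop [ 0.4749 -0.2175  0.185 ]
jar [ 0.5206 -0.0107  0.07  ]
cap [ 0.4601 -0.0165  0.015 ]
beaker [ 0.3961 -0.0129  0.    ]
small [ 0.3871 -0.2529  0.1   ]
(array([ 0.47606512, -0.21810499,  0.18153888]), np.float64(0.0012549308669501079))
```

Run:
```python
import cv2
t=cv2.imread('pics/top0.png')
cv2.imwrite('pics/c3.png',cv2.resize(t[212:256,343:393],None,fx=14,fy=13,interpolation=cv2.INTER_CUBIC))
```

```text
(no output)
```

View pics/c3.png

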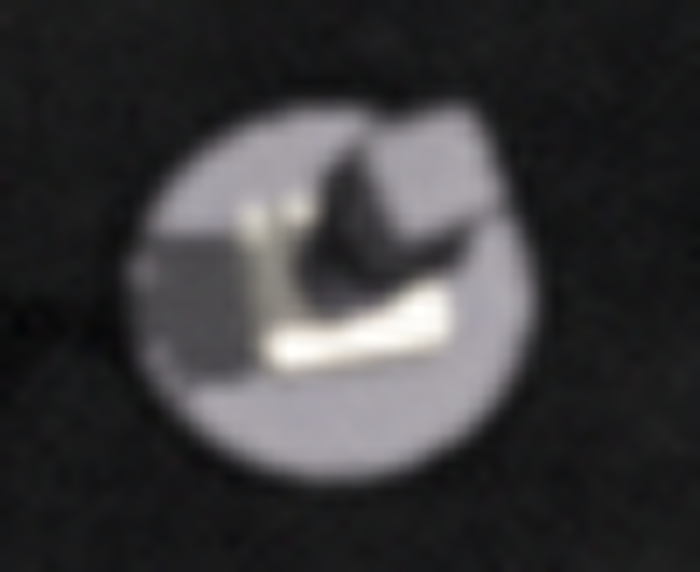

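Emit:
play_rows --targets '[[1,[-0.06,0,0.1],[0,0,0]],[1,[-0.12,0,0.2],[0,0,0]],[1,[-0.18,0,0.3],[0,0,0]],[1,[-0.24,0,0.4],[0,0,0]],[1,[-0.31,0,0.5],[0,0,0]],[1,[-0.37,0,0.6],[0,0,0]],[1,[-0.43,0,0.7],[0,0,0]],[1,[-0.49,0,0.8],[0,0,0]],[1,[-0.55,0,0.9],[0,0,0]],[1,[-0.61,0,1],[0,0,0]]]'

```text
time: 1.4
ee_pos: [0.224, -0.473, 0.2483]
tool_rot: [[0.246, 0.0, 0.969], [-0.969, 0.0, 0.246], [-0.0, -1.0, 0.0]]
wrist_force: [0.3, -0.4, 0.1]
grip_width: 0.0855
```

Emit:
play_rows --targets '[[1,[-0.06,0,0.1],[0,0,0]],[1,[-0.12,0,0.2],[0,0,0]],[1,[-0.18,0,0.3],[0,0,0]],[1,[-0.24,0,0.4],[0,0,0]],[1,[-0.31,0,0.5],[0,0,0]],[1,[-0.37,0,0.6],[0,0,0]],[1,[-0.43,0,0.7],[0,0,0]],[1,[-0.49,0,0.8],[0,0,0]],[1,[-0.55,0,0.9],[0,0,0]],[1,[-0.61,0,1],[0,0,0]]]'

```text
time: 2.65
ee_pos: [0.3059, -0.3892, 0.2483]
tool_rot: [[0.246, 0.0, 0.969], [-0.969, 0.0, 0.246], [-0.0, -1.0, 0.0]]
wrist_force: [0.3, 0.4, 0.7]
grip_width: 0.0854
```

Emit:
play_rows --targets '[[1,[-0.06,0,0.1],[0,0,0]],[1,[-0.12,0,0.2],[0,0,0]],[1,[-0.18,0,0.3],[0,0,0]],[1,[-0.24,0,0.4],[0,0,0]],[1,[-0.31,0,0.5],[0,0,0]],[1,[-0.37,0,0.6],[0,0,0]],[1,[-0.43,0,0.7],[0,0,0]],[1,[-0.49,0,0.8],[0,0,0]],[1,[-0.55,0,0.9],[0,0,0]],[1,[-0.61,0,1],[0,0,0]]]'

```text
time: 3.9
ee_pos: [0.3878, -0.3055, 0.2483]
tool_rot: [[0.246, -0.0, 0.969], [-0.969, 0.0, 0.246], [-0.0, -1.0, 0.0]]
wrist_force: [-0.4, -0.3, 0.4]
grip_width: 0.0854
```

Run:
```python
from h import *
s=read_state(); snap('wrist','w1.png'); print(s['time'],s['ee_pos'],s['tool_rot'].round(4).tolist(),s['wrist_force'],s['joints'])
C=calibration('wrist'); print(proj('wrist',[.475,-.218,.185],C))
np.save('c1.npy',C)
```

```text
3.9 [ 0.38781695 -0.30546862  0.24826308] [[0.2463, -0.0, 0.9692], [-0.9692, 0.0002, 0.2463], [-0.0002, -1.0, 0.0]] [-0.43362444 -0.25972051  0.40943155] [-4.71794631e+01 -1.15555580e+00  9.27464018e+01  5.64519107e-03
  8.84176960e+01  2.85644470e+01]
[202.74194325  74.71122038]
```

View pics/w1.png

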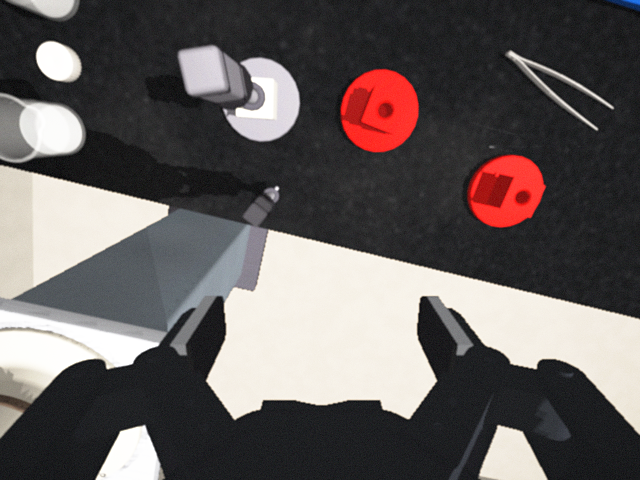

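Run:
```python
import cv2
t=cv2.imread('pics/w1.png')
cv2.imwrite('pics/c4.png',cv2.resize(t[30:160,160:320],None,fx=5,fy=4.6,interpolation=cv2.INTER_CUBIC))
```

```text
(no output)
```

View pics/c4.png

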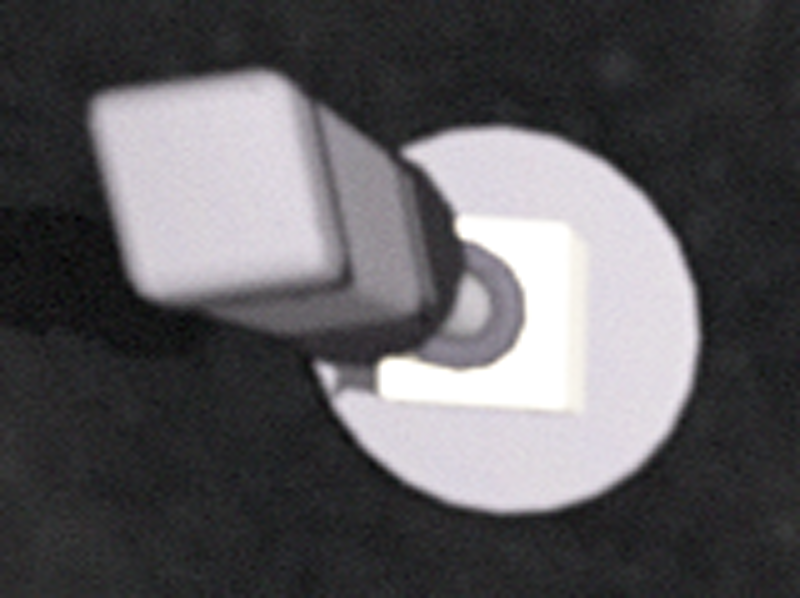

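Run:
```python
from h import *
C=np.load('c1.npy',allow_pickle=True).item()
f=lambda u,v:(160+(u+.5)/5-.5,30+(v+.5)/4.6-.5)
c=[(90,92),(288,68),(352,275),(145,306)]
P=np.array([onz('wrist',*f(*q),.185,C)[:2] for q in c]); print(P,P.mean(0))
for i in range(4):
    e=P[(i+1)%4]-P[i]; print(np.linalg.norm(e)*1e3,np.degrees(np.arctan2(e[1],e[0])))
print(onz('wrist',*f(515,320),.012,C), onz('wrist',*f(462,305),.05,C))
```

```text
[[ 0.48342526 -0.20388613]
 [ 0.49076904 -0.22312342]
 [ 0.47154737 -0.23294953]
 [ 0.46285973 -0.21220222]] [ 0.47715035 -0.21804032]
20.59137017644798 -69.10577202915131
21.587611747645617 -152.9239104686832
22.49279398665001 112.72080294928658
22.183283930051733 22.016952761976334
[ 0.47882827 -0.21917761  0.012     ] [ 0.47744793 -0.21620217  0.05      ]
```

Emit:
play_rows --targets '[[1,[-0.06,0,0.1],[0,0,0]],[1,[-0.12,0,0.2],[0,-0.01,0]],[1,[-0.19,0,0.31],[0,-0.02,0]],[1,[-0.26,0,0.42],[0,-0.03,0]],[1,[-0.33,0,0.53],[0,-0.04,0]],[1,[-0.4,0,0.64],[0,-0.05,0]],[1,[-0.47,0,0.75],[0,-0.06,0]],[1,[-0.54,0,0.86],[0,-0.075,0]],[1,[-0.6,0,0.95],[0,-0.075,0]],[1,[-0.63,0,1],[0,-0.075,0]]]'

```text
time: 5.2
ee_pos: [0.4691, -0.2198, 0.2483]
tool_rot: [[0.359, -0.0, 0.933], [-0.933, 0.0, 0.359], [-0.0, -1.0, -0.0]]
wrist_force: [0.2, 0.0, 0.1]
grip_width: 0.0855
```

Run:
```python
from h import *
s=read_state(); snap('wrist','w2.png'); print(s['time'],s['ee_pos'],s['tool_rot'].round(4).tolist())
C=calibration('wrist'); print(proj('wrist',[.4765,-.218,.185],C))
np.save('c2.npy',C)
```

```text
5.2 [ 0.46912957 -0.21981685  0.24829167] [[0.3587, -0.0, 0.9335], [-0.9335, 0.0001, 0.3587], [-0.0001, -1.0, -0.0]]
[324.38648117 251.58457698]
```

View pics/w2.png

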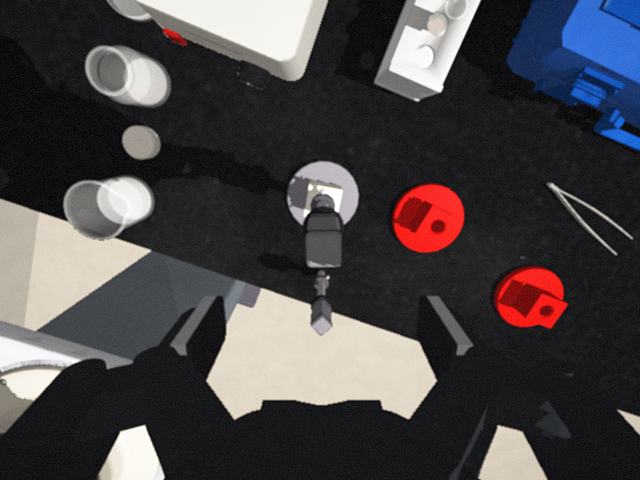

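Emit:
play_rows --targets '[[1,[0.01,0.1,0.05],[0,0,0]],[1,[0.01,0.28,0.07],[0,0,0]],[1,[0.01,0.5,0.07],[0,0,0]],[1,[0.01,0.7,0.07],[0,0,0]],[1,[0.01,0.86,0.07],[0,0,0]],[1,[0.01,0.93,0.07],[0,0,0]],[0,[0.01,0.93,0.07],[0,0,0]],[0,[0.01,0.93,0.07],[0,0,0]],[0,[0.01,0.93,0.07],[0,0,0]],[0,[0.01,0.93,0.07],[0,0,0]]]' --grip_force 60

```text
time: 6.5
ee_pos: [0.4758, -0.2189, 0.1559]
tool_rot: [[0.358, 0.001, 0.934], [-0.934, -0.0, 0.358], [0.001, -1.0, 0.001]]
wrist_force: [0.1, 0.2, 3.7]
grip_width: 0.0213
```

Run:
```python
from h import *
s=read_state(); snap('wrist','w3.png'); print(s['time'],s['ee_pos'],s['wrist_force'],s['moment'],s['grip_width'])
```

```text
6.5 [ 0.47576578 -0.21887193  0.1558649 ] [0.14073027 0.20641356 3.70711693] [0.11508932 0.15718862 0.05376962] 0.021344740000237034
```

View pics/w3.png

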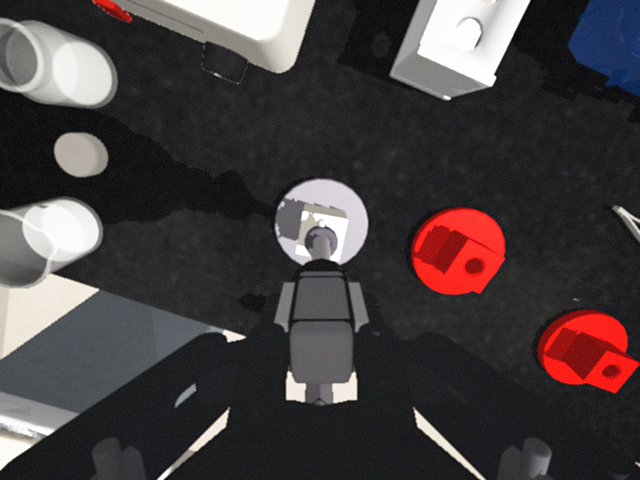

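Emit:
play_rows --targets '[[0,[0,-0.08,0],[0,0,0]],[0,[0,-0.25,0],[0,0,0]],[0,[0,-0.42,0],[0,0,0]],[0,[-0.05,-0.6,0.02],[0,0,0]],[0,[-0.16,-0.75,0.06],[0,0,0]],[0,[-0.31,-0.87,0.11],[0,0,0]],[0,[-0.48,-0.95,0.17],[0,0,0]],[0,[-0.65,-1,0.23],[0,0,0]],[0,[-0.82,-1,0.29],[0,0,0]],[0,[-0.99,-1,0.35],[0,0,0]]]'

```text
time: 7.8
ee_pos: [0.4726, -0.1124, 0.2549]
tool_rot: [[0.359, -0.001, 0.933], [-0.933, 0.0, 0.359], [-0.001, -1.0, -0.0]]
wrist_force: [-0.4, -0.4, -2.0]
grip_width: 0.0215
```

Emit:
play_rows --targets '[[0,[-0.12,0,0.04],[0,0,0]],[0,[-0.22,0,0.08],[0,0,0]],[0,[-0.32,0,0.12],[0,0,0]],[0,[-0.42,0,0.15],[0,0,0]],[0,[-0.52,0,0.19],[0,0,0]],[0,[-0.62,0,0.23],[0,0,0]],[0,[-0.72,0,0.26],[0,0,0]],[0,[-0.82,0,0.29],[0,0,0]],[0,[-0.91,0,0.32],[0,0,0]],[0,[-1,0,0.35],[0,0,0]]]'

```text
time: 9.05
ee_pos: [0.4695, -0.0073, 0.2553]
tool_rot: [[0.358, 0.0, 0.934], [-0.934, 0.0, 0.358], [-0.0, -1.0, 0.0]]
wrist_force: [-0.4, -0.8, -0.6]
grip_width: 0.0216
```

Emit:
play_rows --targets '[[0,[-0.1,0,0.04],[0,0,0]],[0,[-0.2,0,0.08],[0,0,0]],[0,[-0.3,0,0.12],[0,0,0]],[0,[-0.4,0,0.15],[0,0,0]],[0,[-0.5,0,0.19],[0,0,0]],[0,[-0.6,0,0.23],[0,0,0]],[0,[-0.7,0,0.26],[0,0,0]],[0,[-0.8,0,0.29],[0,0,0]],[0,[-0.9,0,0.32],[0,0,0]],[0,[-1,0,0.35],[0,0,0]]]'

```text
time: 10.3
ee_pos: [0.4663, 0.0987, 0.2553]
tool_rot: [[0.358, -0.0, 0.934], [-0.934, 0.0, 0.358], [-0.0, -1.0, 0.0]]
wrist_force: [-0.5, -0.2, -1.9]
grip_width: 0.0209
```

Run:
```python
from h import *
s=read_state(); snap('wrist','w4.png'); print(s['time'],s['ee_pos'],s['tool_rot'].round(3).tolist(),s['wrist_force'],s['moment'],s['grip_width'])
C=calibration('wrist'); np.save('c4.npy',C); print(proj('wrist',[.466,.1974,.09],C))
R=s['tool_rot'];d=np.array([.466,.1974,.0])-s['ee_pos'];print(R.T@d)
```

```text
10.3 [0.46634738 0.09867467 0.25531446] [[0.358, -0.0, 0.934], [-0.934, 0.0, 0.358], [-0.0, -1.0, 0.0]] [-0.4998948  -0.19889636 -1.91474707] [ 0.03591714  0.02822299 -0.06763389] 0.020941689901019918
[218.41942463 182.01644996]
[-0.09225837  0.25532748  0.03505075]
```

View pics/w4.png

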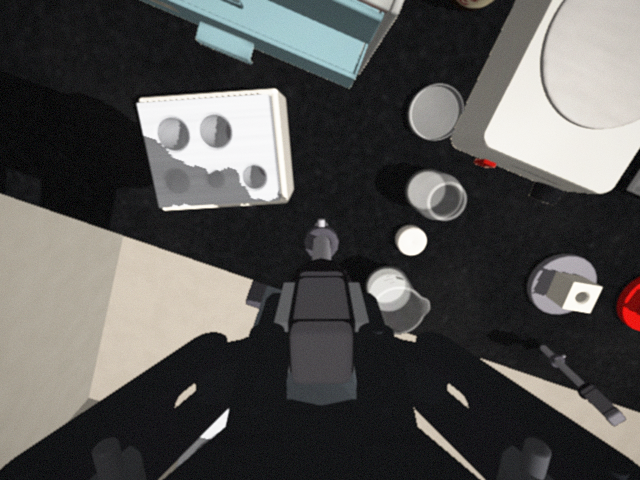

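Run:
```python
import cv2
t=cv2.imread('pics/w4.png')
a=cv2.resize(t[85:235,130:350],None,fx=3.6,fy=3.6,interpolation=cv2.INTER_CUBIC)
cv2.imwrite('pics/c5.png',cv2.convertScaleAbs(a,alpha=1.3,beta=10))
```

```text
(no output)
```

View pics/c5.png

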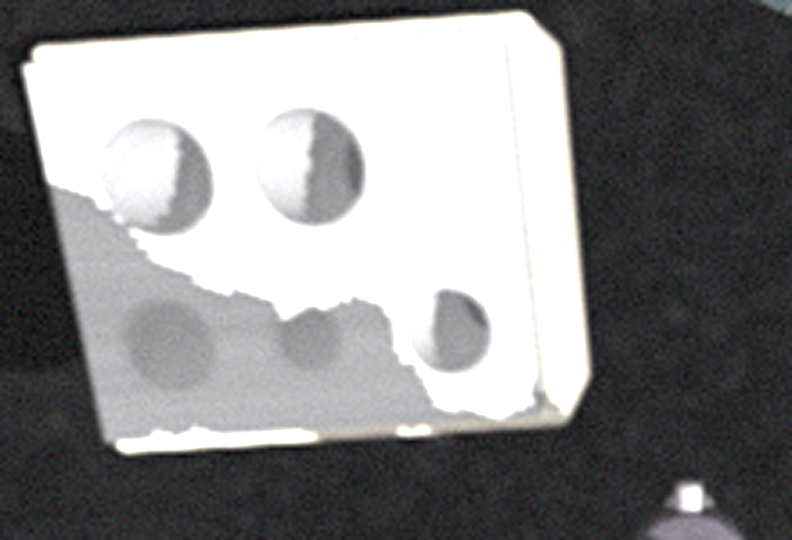

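Run:
```python
from h import *
C=np.load('c4.npy',allow_pickle=True).item()
f=lambda u,v:(130+(u+.5)/3.6-.5,85+(v+.5)/3.6-.5)
R=np.array(read_state()['tool_rot']);e=read_state()['ee_pos']
W={}
for n,q,z in [('L',(172,344),.09),('M',(311,338),.09),('R',(451,331),.09),('B1',(157,177),.09),('B2',(312,167),.09),('tip',(690,487),.108),('tip',(690,487),.112)]:
    p=onz('wrist',*f(*q),z,C); W[n]=p; print(n,p.round(4),'tool',(R.T@(p-e)).round(4))
print(R)
```

```text
L [0.4546 0.2315 0.09  ] tool [-0.1272  0.1654  0.0364]
M [0.4682 0.2002 0.09  ] tool [-0.0932  0.1654  0.0379]
R [0.4821 0.1689 0.09  ] tool [-0.059   0.1654  0.0396]
B1 [0.4915 0.244  0.09  ] tool [-0.1257  0.1654  0.0754]
B2 [0.5067 0.2107 0.09  ] tool [-0.0892  0.1654  0.0776]
tip [0.4708 0.1022 0.108 ] tool [-0.0008  0.1474  0.0052]
tip [0.4718 0.1026 0.112 ] tool [-0.0008  0.1434  0.0063]
[[ 3.58800613e-01  2.29068706e-05  9.33414227e-01]
 [-9.33414074e-01  5.81554934e-04  3.58800540e-01]
 [-5.34612652e-04 -9.99999831e-01  2.30043862e-04]]
```

Emit:
play_rows --targets '[[0,[-0.1,0,0.04],[0,0,0]],[0,[-0.22,0,0.08],[0,0,0]],[0,[-0.34,0,0.13],[0,0,0]],[0,[-0.46,0,0.18],[0,0,0]],[0,[-0.58,0,0.23],[0,0,0]],[0,[-0.7,0,0.28],[0,0,0]],[0,[-0.8,0.02,0.32],[0,0,0]],[0,[-0.88,0.05,0.345],[0,0,0]],[0,[-0.925,0.05,0.355],[0,0,0]],[0,[-0.925,0.05,0.355],[0,0,0]]]'

```text
time: 11.6
ee_pos: [0.4663, 0.1972, 0.2503]
tool_rot: [[0.359, -0.0, 0.933], [-0.933, 0.0, 0.359], [-0.0, -1.0, -0.0]]
wrist_force: [-0.8, 0.6, -0.1]
grip_width: 0.0215
```

Run:
```python
from h import *
s=read_state(); t=snap('wrist','w5.png')[:,:,::-1]; print(s['time'],s['ee_pos'],s['tool_rot'].round(4).tolist(),s['wrist_force'],s['moment'],s['grip_width'])
C=calibration('wrist'); np.save('c5.npy',C); print(proj('wrist',s['ee_pos']-[0,0,.145],C))
a=cv2.resize(t[150:290,220:420],None,fx=4,fy=4,interpolation=cv2.INTER_CUBIC)
cv2.imwrite('pics/c6.png',cv2.convertScaleAbs(a,alpha=1.3,beta=10))
```

```text
11.6 [0.46633328 0.19719604 0.25031821] [[0.3587, -0.0001, 0.9335], [-0.9335, 0.0, 0.3587], [-0.0001, -1.0, -0.0001]] [-0.84258446  0.60862678 -0.123473  ] [0.01636914 0.05366809 0.02615187] 0.021503482830075974
[321.98640471 226.50634952]
```

View pics/c6.png

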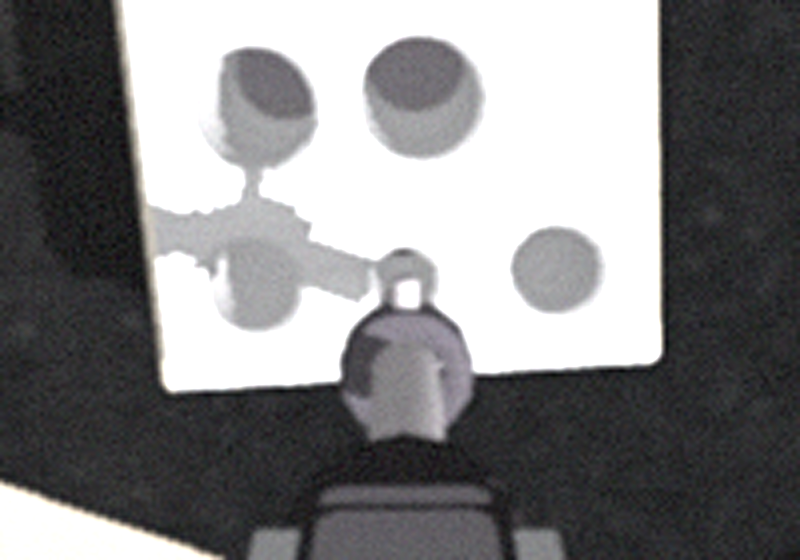

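Run:
```python
from h import *
C=np.load('c5.npy',allow_pickle=True).item()
f=lambda u,v:(220+(u+.5)/4-.5,150+(v+.5)/4-.5)
s=read_state();R=np.array(s['tool_rot']);e=s['ee_pos']
for n,q,z in [('L',(257,283),.09),('M',(406,278),.09),('Mtop',(405,248),.09),('R',(557,269),.09),('tip',(408,279),.1053),('tip',(408,279),.103),('collar',(407,370),.1053+.047),('collarL',(341,370),.1053+.047),('collarR',(473,370),.1053+.047),('collbot',(407,307),.1053+.038)]:
    p=onz('wrist',*f(*q),z,C); print(n,p.round(4),'tool',((R.T@(p-e))*1e3).round(1))
```

```text
L [0.4554 0.2295 0.09  ] tool [-34.3 160.4   1.3]
M [0.4684 0.1988 0.09  ] tool [ -0.9 160.4   2.5]
Mtop [0.4748 0.2015 0.09  ] tool [ -1.2 160.4   9.4]
R [0.4825 0.1681 0.09  ] tool [ 32.8 160.4   4.6]
tip [0.4721 0.1997 0.1053] tool [ -0.5 145.1   6.3]
tip [0.4715 0.1995 0.103 ] tool [ -0.5 147.4   5.7]
collar [0.4677 0.1983 0.1523] tool [-0.8 98.1  1.7]
collarL [0.4635 0.2093 0.1523] tool [-12.6  98.1   1.7]
collarR [0.472  0.1873 0.1523] tool [11.1 98.1  1.7]
collbot [0.4763 0.2016 0.1433] tool [ -0.8 107.1  10.9]
```

Emit:
play_rows --targets '[[0,[0,0.05,0],[0,0,0]],[0,[0,0.1,0],[0,0,0]],[0,[0,0.13,0],[0,0,0]],[0,[0,0.16,0],[0,0,0]],[0,[0,0.18,0],[0,0,0]],[0,[0,0.2,0],[0,0,0]],[0,[0,0.22,0],[0,0,0]],[0,[0,0.24,0],[0,0,0]],[0,[0,0.255,0],[0,0,0]],[0,[0,0.27,0],[0,0,0]]]' --grip_force 40

```text
time: 12.9
ee_pos: [0.4664, 0.1971, 0.2233]
tool_rot: [[0.358, -0.0, 0.934], [-0.934, 0.0, 0.358], [-0.0, -1.0, 0.0]]
wrist_force: [-0.2, -0.3, -1.8]
grip_width: 0.0214
```

Run:
```python
from h import *
s=read_state(); t=snap('wrist','w6.png')[:,:,::-1]; print(s['time'],s['ee_pos'],s['tool_rot'].round(4).tolist(),s['wrist_force'],s['moment'],s['grip_width'])
print('tool F',s['tool_rot'].T@s['wrist_force'])
a=cv2.resize(t[150:290,220:420],None,fx=4,fy=4,interpolation=cv2.INTER_CUBIC)
cv2.imwrite('pics/c7.png',cv2.convertScaleAbs(a,alpha=1.3,beta=10))
```

```text
12.9 [0.46639704 0.1970803  0.2232546 ] [[0.3584, -0.0, 0.9336], [-0.9336, 0.0001, 0.3584], [-0.0001, -1.0, 0.0]] [-0.21147943 -0.333486   -1.78113631] [0.048457   0.01808136 0.01131258] 0.021388792582031524
tool F [ 0.23575213  1.78109612 -0.31701822]
```

View pics/c7.png

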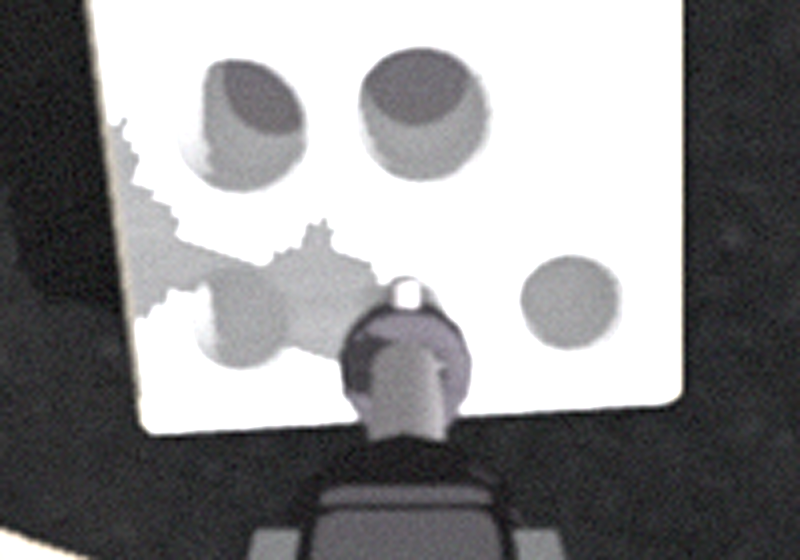

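Run:
```python
from h import *
C=calibration('wrist')
f=lambda u,v:(220+(u+.5)/4-.5,150+(v+.5)/4-.5)
s=read_state();R=np.array(s['tool_rot']);e=s['ee_pos']
for n,q,z in [('L',(243,318),.09),('R',(571,303),.09),('mid',(407,310.5),.09),('rimtop',(407,277),.09),('tip',(407,280),.0783)]:
    p=onz('wrist',*f(*q),z,C); print(n,p.round(4),'tool',((R.T@(p-e))*1e3).round(1))
```

```text
L [0.4551 0.2295 0.09  ] tool [-34.3 133.1   1.2]
R [0.4821 0.1682 0.09  ] tool [ 32.6 133.1   4.4]
mid [0.4686 0.1988 0.09  ] tool [ -0.8 133.1   2.8]
rimtop [0.4752 0.2013 0.09  ] tool [ -0.8 133.1   9.8]
tip [0.4718 0.2    0.0783] tool [ -0.8 144.8   6.1]
```

Emit:
play_rows --targets '[[0,[0,0.05,0],[0,0,0]],[0,[0,0.1,0],[0,0,0]],[0,[0,0.15,0],[0,0,0]],[0,[0,0.2,0],[0,0,0]],[0,[0,0.23,0],[0,0,0]],[0,[0,0.26,0],[0,0,0]],[0,[0,0.29,0],[0,0,0]],[0,[0,0.32,0],[0,0,0]],[0,[0,0.35,0],[0,0,0]],[0,[0,0.35,0],[0,0,0]]]' --grip_force 30

```text
time: 14.2
ee_pos: [0.4664, 0.1971, 0.1884]
tool_rot: [[0.358, 0.0, 0.934], [-0.934, 0.0, 0.358], [-0.0, -1.0, 0.0]]
wrist_force: [0.3, 0.1, 1.1]
grip_width: 0.0211
```

Run:
```python
from h import *
s=read_state(); t=snap('wrist','w7.png')[:,:,::-1]; print(s['time'],s['ee_pos'],s['tool_rot'].round(4).tolist(),s['wrist_force'],s['moment'],s['grip_width'])
print(read_state()['wrist_force'])
a=cv2.resize(t[150:400,220:420],None,fx=2.4,fy=2.4,interpolation=cv2.INTER_CUBIC)
cv2.imwrite('pics/c8.png',cv2.convertScaleAbs(a,alpha=1.3,beta=10))
```

```text
14.2 [0.46643319 0.19707448 0.18842229] [[0.3584, 0.0003, 0.9336], [-0.9336, 0.0002, 0.3584], [-0.0, -1.0, 0.0003]] [0.3253201  0.13001695 1.07409221] [-0.0176946  -0.00824368 -0.02445043] 0.02112110341083934
[0.36970712 0.56256556 0.17696426]
```

View pics/c8.png

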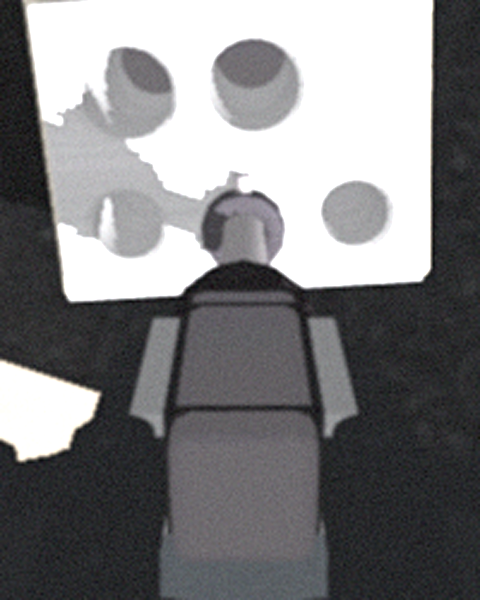

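Run:
```python
import cv2,numpy as np
L=[]
for n in ['w5','w6','w7']:
    t=cv2.imread(f'pics/{n}.png')[205:405,270:370]
    L.append(cv2.resize(t,None,fx=2.6,fy=2.9,interpolation=cv2.INTER_CUBIC))
cv2.imwrite('pics/cmp.png',cv2.convertScaleAbs(np.hstack(L),alpha=1.2))
s=cv2.cvtColor(cv2.imread('pics/w6.png'),6)
from h import *
snap('scene','s7.png')
t=cv2.imread('pics/s7.png'); cv2.imwrite('pics/s7c.png',cv2.resize(t[170:290,260:400],None,fx=5,fy=5,interpolation=2))
```

```text
(no output)
```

View pics/cmp.png

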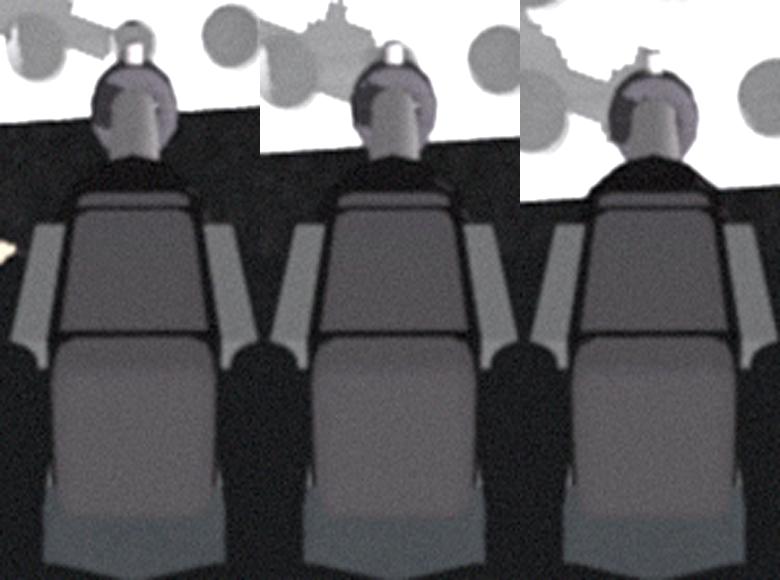

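View pics/s7c.png

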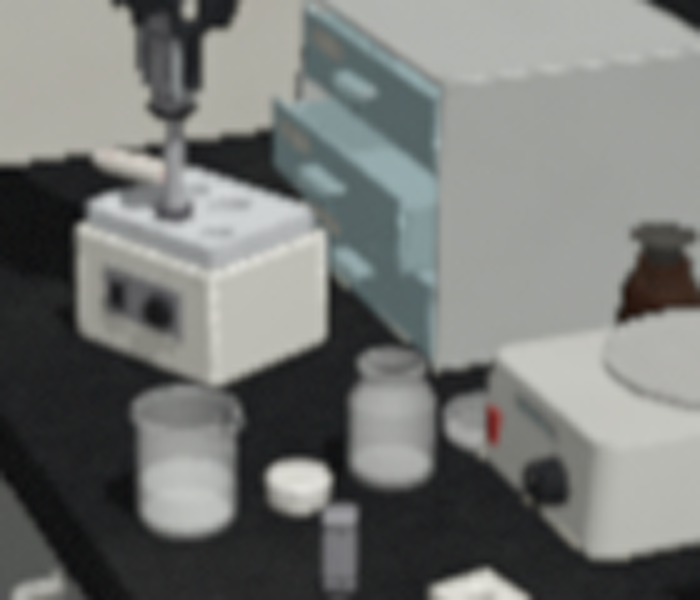

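Emit:
play_rows --targets '[[0,[0,0.005,0],[0,0,0]],[0,[0,0.01,0],[0,0,0]],[0,[0,0.015,0],[0,0,0]],[0,[0,0.02,0],[0,0,0]],[0,[0,0.025,0],[0,0,0]],[0,[0,0.03,0],[0,0,0]],[0,[0,0.035,0],[0,0,0]],[0,[0,0.04,0],[0,0,0]],[0,[0,0.04,0],[0,0,0]],[0,[0,0.04,0],[0,0,0]]]' --grip_force 25

```text
time: 15.55
ee_pos: [0.4665, 0.1971, 0.1847]
tool_rot: [[0.358, 0.001, 0.934], [-0.934, 0.0, 0.358], [-0.0, -1.0, 0.001]]
wrist_force: [-1.5, -0.4, 4.9]
grip_width: 0.0214
```

Emit:
play_rows --targets '[[0,[0,0.002,0],[0,0,0]],[0,[0,0.004,0],[0,0,0]],[0,[0,0.006,0],[0,0,0]],[0,[0,0.008,0],[0,0,0]],[0,[0,0.01,0],[0,0,0]],[0,[0,0.012,0],[0,0,0]],[0,[0,0.014,0],[0,0,0]],[0,[0,0.016,0],[0,0,0]],[0,[0,0.018,0],[0,0,0]],[0,[0,0.02,0],[0,0,0]]]'

```text
time: 16.8
ee_pos: [0.4665, 0.1971, 0.1827]
tool_rot: [[0.358, 0.001, 0.934], [-0.934, 0.0, 0.358], [-0.0, -1.0, 0.001]]
wrist_force: [-1.3, -0.5, 6.5]
grip_width: 0.0212
```

Emit:
play_rows --targets '[[0,[0,0.002,0],[0,0,0]],[0,[0,0.004,0],[0,0,0]],[0,[0,0.006,0],[0,0,0]],[0,[0,0.008,0],[0,0,0]],[0,[0,0.01,0],[0,0,0]],[0,[0,0.012,0],[0,0,0]],[0,[0,0.014,0],[0,0,0]],[0,[0,0.016,0],[0,0,0]],[0,[0,0.018,0],[0,0,0]],[0,[0,0.02,0],[0,0,0]]]'

```text
time: 18.05
ee_pos: [0.4665, 0.1971, 0.1808]
tool_rot: [[0.358, 0.001, 0.934], [-0.934, 0.0, 0.358], [-0.0, -1.0, 0.001]]
wrist_force: [-1.5, 0.1, 6.4]
grip_width: 0.0216
```

Emit:
play_rows --targets '[[0,[0,0.002,0],[0,0,0]],[0,[0,0.004,0],[0,0,0]],[0,[0,0.006,0],[0,0,0]],[0,[0,0.008,0],[0,0,0]],[0,[0,0.01,0],[0,0,0]],[0,[0,0.012,0],[0,0,0]],[0,[0,0.014,0],[0,0,0]],[0,[0,0.016,0],[0,0,0]],[0,[0,0.018,0],[0,0,0]],[0,[0,0.02,0],[0,0,0]]]'

```text
time: 19.3
ee_pos: [0.4665, 0.1971, 0.1788]
tool_rot: [[0.358, 0.001, 0.934], [-0.934, 0.0, 0.358], [-0.0, -1.0, 0.001]]
wrist_force: [-0.8, 0.4, 5.4]
grip_width: 0.0213
```

Emit:
play_rows --targets '[[0,[0,0.002,0],[0,0,0]],[0,[0,0.004,0],[0,0,0]],[0,[0,0.006,0],[0,0,0]],[0,[0,0.008,0],[0,0,0]],[0,[0,0.01,0],[0,0,0]],[0,[0,0.012,0],[0,0,0]],[0,[0,0.014,0],[0,0,0]],[0,[0,0.016,0],[0,0,0]],[0,[0,0.018,0],[0,0,0]],[0,[0,0.02,0],[0,0,0]]]'

```text
time: 20.55
ee_pos: [0.4667, 0.1972, 0.1776]
tool_rot: [[0.358, 0.002, 0.934], [-0.934, 0.0, 0.358], [0.0, -1.0, 0.002]]
wrist_force: [-4.6, -1.0, 17.7]
grip_width: 0.0211
```

Emit:
play_rows --targets '[[0,[0,0,0],[0,0,0]],[0,[0,0,0],[0,0,0]],[0,[0,0,0],[0,0,0]],[0,[0,0,0],[0,0,0]],[0,[0,0.001,0],[0,0,0]],[0,[0,0.002,0],[0,0,0]],[0,[0,0.003,0],[0,0,0]],[0,[0,0.003,0],[0,0,0]],[0,[0,0.003,0],[0,0,0]],[0,[0,0.003,0],[0,0,0]]]'

```text
time: 21.8
ee_pos: [0.4668, 0.1972, 0.1775]
tool_rot: [[0.359, 0.002, 0.934], [-0.934, 0.001, 0.359], [0.0, -1.0, 0.002]]
wrist_force: [-3.2, -1.6, 18.3]
grip_width: 0.0215
```

Run:
```python
from h import *
s=read_state(); t=snap('wrist','w8.png')[:,:,::-1]; print(s['time'],s['ee_pos'],s['wrist_force'],s['moment'],s['grip_width'])
L=[]
for n in ['w7','w8']:
    t=cv2.imread(f'pics/{n}.png')[205:405,270:370]
    L.append(cv2.resize(t,None,fx=3,fy=2.9,interpolation=cv2.INTER_CUBIC))
cv2.imwrite('pics/cmp2.png',cv2.convertScaleAbs(np.hstack(L),alpha=1.2))
```

```text
21.8 [0.46675445 0.19719277 0.17750397] [-3.20258201 -1.64067702 18.29228492] [-0.308793    1.04076688 -0.00924093] 0.021472272345891198
```

View pics/cmp2.png

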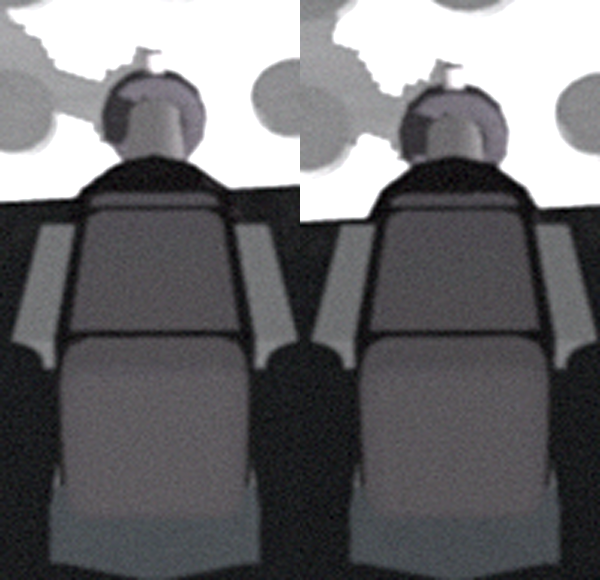

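Emit:
play_rows --targets '[[0,[0,-0.003,0],[0,0,0]],[0,[0,-0.006,0],[0,0,0]],[0,[0,-0.009,0],[0,0,0]],[0,[0,-0.011,0],[0,0,0]],[0,[0,-0.011,0],[0,0,0]],[0,[0,-0.011,0],[0,0,0]],[0,[0,-0.011,0],[0,0,0]],[0,[0,-0.011,0],[0,0,0]],[0,[0,-0.011,0],[0,0,0]],[0,[0,-0.011,0],[0,0,0]]]'

```text
time: 23.1
ee_pos: [0.4666, 0.1972, 0.1777]
tool_rot: [[0.358, 0.001, 0.934], [-0.934, 0.0, 0.358], [-0.0, -1.0, 0.001]]
wrist_force: [-0.9, -0.0, 7.3]
grip_width: 0.0215
```

Emit:
play_rows --targets '[[0,[0,-0.002,0],[0,0,0]],[0,[0,-0.004,0],[0,0,0]],[0,[0,-0.004,0],[0,0,0]],[0.35,[0,-0.004,0],[0,0,0]],[0.6,[0,-0.004,0],[0,0,0]],[0.9,[0,-0.004,0],[0,0,0]],[0.9,[0,-0.004,0],[0,0,0]],[0.9,[0,-0.004,0],[0,0,0]],[0.9,[0,-0.004,0],[0,0,0]],[0.9,[0,-0.004,0],[0,0,0]]]'

```text
time: 24.35
ee_pos: [0.4664, 0.1971, 0.1775]
tool_rot: [[0.358, -0.0, 0.934], [-0.934, 0.0, 0.358], [-0.0, -1.0, 0.0]]
wrist_force: [0.2, -0.5, -0.2]
grip_width: 0.0767
```

Run:
```python
from h import *
s=read_state(); t=snap('wrist','w9.png'); print(s['time'],s['ee_pos'],s['wrist_force'],s['moment'],s['grip_width'])
```

```text
24.35 [0.46638718 0.19706479 0.1775352 ] [ 0.17664042 -0.504327   -0.18294014] [-0.0322058   0.08546452  0.01932062] 0.07668093265194914
```

View pics/w9.png

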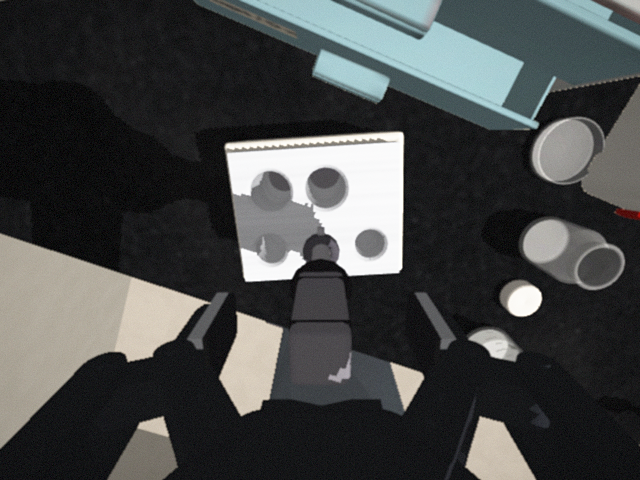

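Emit:
play_rows --targets '[[0.9,[0,-0.05,0],[0,0,0]],[0.9,[0,-0.15,0],[0,0,0]],[0.9,[0,-0.28,0],[0,0,0]],[0.9,[0,-0.42,0],[0,0,0]],[0.9,[0,-0.56,0],[0,0,0]],[0.9,[0,-0.7,0],[0,0,0]],[0.9,[0,-0.84,0],[0,0,0]],[0.9,[0,-0.94,0],[0,0,0]],[0.9,[0,-1,0],[0,0,0]],[0.9,[0,-1,0],[0,0,0]]]'

```text
time: 25.65
ee_pos: [0.4665, 0.1971, 0.2777]
tool_rot: [[0.358, 0.0, 0.934], [-0.934, 0.0, 0.358], [-0.0, -1.0, 0.0]]
wrist_force: [-0.1, 0.5, -0.6]
grip_width: 0.0771
```

Run:
```python
from h import *
s=read_state(); print(s['time'],s['ee_pos'],s['wrist_force'])
w=snap('wrist','w10.png')[:,:,::-1]; t=snap('scene','s10.png')[:,:,::-1]
cv2.imwrite('pics/s10c.png',cv2.resize(t[150:290,250:410],None,fx=4.5,fy=4.2,interpolation=2))
```

```text
25.65 [0.46646836 0.19707533 0.27771678] [-0.07892887  0.50122778 -0.59541202]
```

View pics/w10.png

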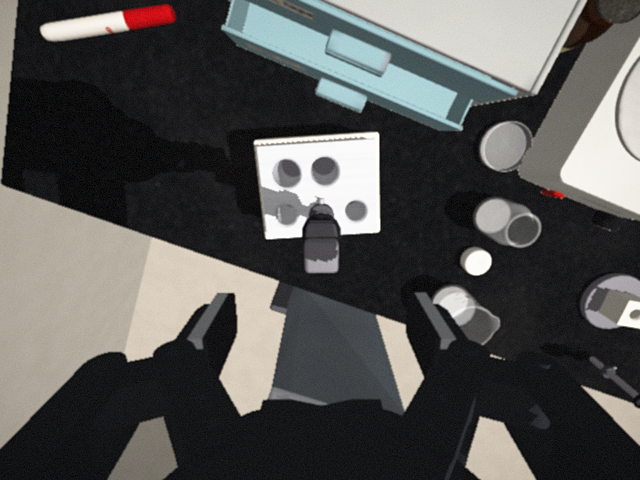

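View pics/s10c.png

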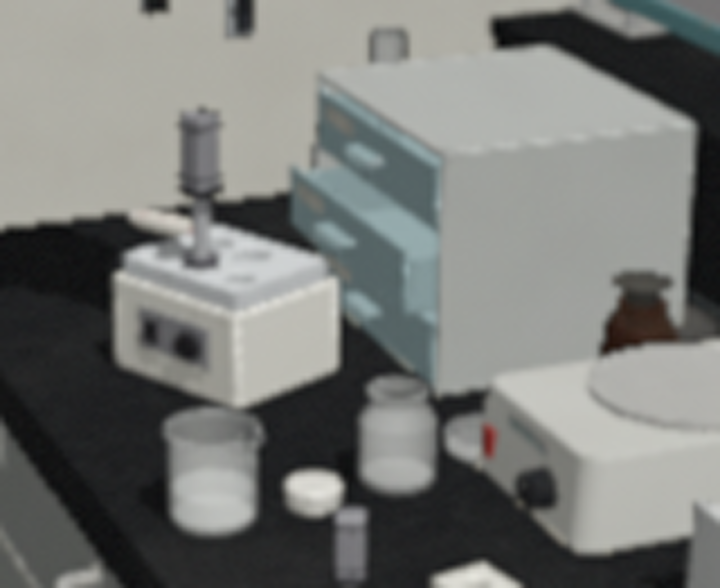

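```bash
python3 -c "
from rig import *
print(hand_in())"
```

```text
the job is handed in; nothing more can be done
None
```

The probe is standing on its own in the narrow well with its collar on the block's face, and I handed the job in at about 26 s of the 51 s. I got no verdict back.

- **Moving it:** I gripped the larger probe's handle, drew it out of the grey-footed stand and carried it over the heater. I lined the tip up with the middle front well to about 0.5 mm using the wrist camera.
- **Feeling for the bottom:** I lowered it in slow 2 mm steps. Pushing the collar gave a steady 5–6.5 N. The force then rose to about 18 N and stayed there while I held still, which I took as the bottom. That is roughly 57 mm deep by the arm's position, within the stated 52–78 mm. I eased the push off to 7 N and then a little further before opening the fingers and moving up clear.
- **Last checks:** After I let go, the pictures show the probe upright with the collar on the face. The beaker, jar and cap look unmoved. The wrist force is back to about 0 N and the fingers are well above the handle.
- **What I could not check:** The contact forces on the pad and the block are not shown directly. My figures come from the wrist force, which peaked at about 18 N in the readings at the end of each move, including the collar's friction.
- **One disagreement:** The top and wrist cameras differed by about 2–3 mm on the well's position. I used the tip and well seen together in the wrist view, and the probe went in without noticeable side force.

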